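Refit the candle lantern

TASK

Put a fresh candle in the lantern and build it up again: first lift the burnt red stub out of the brass candle holder and leave it in the white dish, then seat the holder in the middle of the black lantern base, stand the ivory candle upright in the holder, set the glass chimney gently over it inside the base's rim, and last put the brass cap squarely on the chimney. Leave the green candle, the hand bell and the mug where they stand, and do not knock the glass over.

Things in the scene. Friction and masses are not known exactly. Their poses are not given: they have to be found in the camera images.
- base: Lantern base, fixed: black disc 130 mm across, top at z = 18 mm, with a flat brass finger loop at one side (reaches 105 mm from the centre). On its top are two concentric brass rings: the inner (inner diameter 45, outer 50, 6 mm high) locates the holder's foot; the outer (inner diameter 72, outer 80, 7 mm high) is the rim inside which the chimney stands. Origin: centre of the underside; z up.
- dish: Fixed shallow white enamel dish with a blue edge for spent candles: 128 mm across the rim, 100 mm across the bottom, 22 mm high, inner floor 4 mm above the table. Origin: centre of the underside. Base, dish and a fixed pile of two books (54 mm high) stand in one row in any order; the row of task things lies beyond and beside it.
- holder: Loose brass candle holder, about 160 g: foot 41 mm across, 5 mm thick, with an upright round socket of outer diameter 33 mm (35 at the lip); total height 33 mm. The socket is open at the top, inner diameter 27 mm, floor 5 mm above the underside. At the start the red stub stands loosely in it. Origin: centre of the underside, z up.
- stub: Burnt red candle stub, 30 g: diameter 22 mm, 62 mm high with a black wick up to 69 mm. Stands loosely in the holder's socket at the start, so that 34 mm of it shows above the socket. Origin: centre of its underside, z along its axis to the wick.
- candle: Fresh ivory candle, 50 g: diameter 22 mm, 102 mm high, with a short white wick up to 111 mm, standing alone upright on the table (the orange candles lying in the stock box are not meant). Origin: centre of its underside, z along its axis to the wick.
- chimney: Lantern glass: tube of clear amber glass open at both ends, about 190 g, outer diameter 64 mm (65 at the rolled ends), wall 3 mm, 140 mm high, standing upright. Origin: centre of its lower end, z along its axis. On the base it stands on the flat top (z = 18 mm), between the two rings.
- cap: Brass chimney cap, 120 g, standing upright: below, a spigot 48 mm across and 8 mm high that drops into the chimney; a plate 76 mm across (8 to 12 mm above the origin) that rests on the chimney's top; a low dome up to 21 mm; a dark wooden knob 20 mm in diameter from 24 to 50 mm. Origin: centre of the spigot's underside, z up.
- pillar: Bystander: thick dark green candle 54 mm across, 74 mm high, loose. Not used. Origin: centre of its underside.
- bell: Bystander: steel hand bell 58 mm across with an upright dark wooden handle, 98 mm high, loose. Not used. Origin: centre of its underside.
- mug: Bystander: blue mug 80 mm across and 80 mm high, loose, beyond the task's things. Not used. Origin: centre of its underside.
Things that resemble listed ones, but are neither listed nor needed, are in the scene too. Leave any blue or orange look-alike of the cap alone.

How it is judged (in metres and radians):
On the way, in this order (a step that is already met when the one before it is completed fails the run):
1. the red stub lies or stands released in the dish (horizontal distance between stub and dish below 0.06 m and z of stub in the frame of dish below 0.03 m and contact force between stub and the fingers below 0.1 N and linear speed of stub below 0.02 m/s), for 0.2 s.
2. the holder sits in the base's inner ring (horizontal distance between holder and base below 0.006 m and z of holder in the frame of base between 0.014 and 0.022 m and angle between holder's own z axis and vertical below 0.1 rad), for 0.2 s.
3. the ivory candle stands in the holder (all of step 2 and horizontal distance between candle and holder below 0.007 m and z of candle in the frame of base between 0.019 and 0.027 m and angle between candle's own z axis and vertical below 0.2 rad), for 0.2 s.
4. the chimney stands on the base, round the candle (horizontal distance between chimney and base below 0.008 m and z of chimney in the frame of base between 0.014 and 0.022 m and angle between chimney's own z axis and vertical below 0.06 rad), for 0.2 s.
5. the cap sits on the chimney (horizontal distance between cap and chimney below 0.01 m and z of cap in the frame of base between 0.145 and 0.155 m and angle between cap's own z axis and vertical below 0.08 rad), for 0.2 s.
At the end, for the whole second after the job is handed in: Released and at rest: stub in the dish (within 60 mm of its centre); holder on the base within 6 mm of centre; candle on the socket floor, leaning under 0.2 rad; chimney on the base within 8 mm of centre, upright; cap down on the chimney within 10 mm, level; heights within 4 to 5 mm (all of step 1 and all of step 3 and all of step 4 and all of step 5 and linear speed of each of holder, candle, chimney, cap below 0.02 m/s); the robot touches nothing.
It fails at once if a bystander (green candle, bell, mug) is moved by more than 20 mm (distance of any of pillar, bell, mug from where it was at the start of the episode above 0.02 m).
It fails at once if the glass chimney is tipped over (angle between chimney's own z axis and vertical above 0.6 rad).
It fails at once if the glass is banged down on the base (contact force between chimney and base above 50 N).
It fails at once if the glass is dropped or flung the last few centimetres onto the base (horizontal distance between chimney and base below 0.03 m and z of chimney in the frame of base below 0.08 m and linear speed of chimney above 0.45 m/s).
It also fails if it takes over 141 s, if anything falls off the work surface, if the arm or the gripper's body presses on something with over 40 N, if the wrist force passes 120 N, or if a joint passes its speed limit or range.

ROBOT

A 7-joint arm with a two-finger parallel gripper is mounted at the origin on the work surface. World frame = base frame: x ahead of the robot, y to its left, z up, the work surface at z = 0. Lengths are in mm, angles in rad, forces in N, time in s.
With the tool pointing down it reaches from about 400 to 850 mm from the base axis. Payload 4.4 kg.
Tool frame: the origin (TCP) lies midway between the tips of the shut fingers; the grasp point (between the pads) lies 19 mm behind it (ctrl.grasp_offset is the distance from the TCP to the grasp point, in mm); z points along the fingers, y is the direction in which the jaws open and shut (so a half turn about z gives the same grasp; the last joint's range is limited). The gripper opens to 94 mm and grips with 3 to 60 N. Pads are 16 mm wide; open, the fingers measure 119 mm over their backs; the gripper's body (75 mm by 177 mm) begins 78 mm behind the grasp point.
Start: joints at [1.216, 0.628, 0.038, 1.517, -0.027, 0.996, -0.02], TCP at [185.15, -623.087, 205.478] pointing down, gripper open.
Joint ranges: [-3.06, 3.06], [-0.37, 2.12], [-1.25, 1.32], [0.18, 2.47], [-1.1, 4.24], [0.23, 1.98], [-2.94, 2.94]. Speed limits (rad/s): [2.57, 2.57, 3.14, 3.14, 3.14, 3.14, 3.14].

INTERFACE

Orientations are given as a rotation vector (axis times angle).
In Python, from rig import ctrl, vision gives the robot as it stands.
- The arm moves only by the shell command python3 -m pendant 'ROWS' [OPENING] [FORCE]. ROWS is text: rows parted by semicolons, each of 6 numbers parted by spaces: the shift along the tool's x, y, z in m, then the turn, a rotation vector about the tool's x, y, z in rad. In form: tx ty tz ax ay az; .... A call has 1 to 12 rows; each row is the pose to reach, as a shift and turn from the pose commanded when the call began, along the tool's axes at that moment; what a row does not reach only later rows make up. A row lasts 1/8 s, in which the tool goes at most 62.5 mm and 10.7 degrees, less where a joint would pass 70% of its speed; a pose out of reach is approached as far as the arm can. A call with a gripper value outside its range is refused whole. OPENING is the closure in counts, from 0 (fully open) to 255 (shut), set as the call begins (- or left out, the last holds). The fingers move at their own pace and stop on an object; FORCE is the grip in N (left out, the last holds). Time passes only in rows, so rows that repeat a pose let the fingers close. It gives the time, the measured TCP pose, the force and the opening at its end, in the units of the state.
- ctrl.get_state(): the state, without advancing time (a new reading comes with each control period).
- vision.snapshot(name): name is "scene" or "side" or "wrist"; returns the picture (420x560x3 uint8, blue, green, red); there is no depth.
- vision.camera_params(name): a dict with "mtx" (3x3 intrinsics, pixels), "world_to_cam" (4x4, takes a point from world to camera coordinates). Camera axes: x right, y down, z forward; pixel columns grow to the right and rows downward; lengths in mm; the calibration is good to about 2 mm. A picture is of the moment at which its call begins: read the wrist's pose just before it. camera_params takes no time and is no camera call; for the wrist camera it gives the pose at the moment of the call.
- ctrl.finish_job(): hands the job in, once; it reports no verdict.
The state is a dict: "time": time; "qpos": joint angles; "joint_velocities": joint speeds; "joint_efforts": joint torques, N m; "ee_pos": TCP position; "orientation": TCP orientation; "force": force on the tool from outside, world axes, zero at the start; "moment": the same for the moment, N m; "grip_width": finger opening in mm.
Only numpy, scipy, OpenCV 4.12 (cv2) and the standard library are available. Lean on these libraries where they do the work, as an engineer would, in place of code of your own. Each camera call takes 0.05 s, during which the arm holds its last target. There are 200 camera calls.

## Working session

There is one attempt and no reset: what is moved stays moved. The work goes in short steps, Python scripts to look and compute and a shell command to move; the robot and the scene stay as the last step left them, time stands still between calls to the robot, and variables do not carry over. Pictures are saved under pics/ and viewed, about 12 in all and at most 16, crops included, and the job is handed in when it is done.

```bash
mkdir -p pics
python3 - <<'E'
from rig import ctrl, vision
import cv2
s=ctrl.get_state(); print(s, ctrl.grasp_offset)
for n in("scene","side","wrist"):
    p=vision.camera_params(n); print(n,p["mtx"].round(1).tolist(),p["world_to_cam"].round(4).tolist())
    cv2.imwrite(f"pics/{n}0.png",vision.snapshot(n))
E
```

```text
{'time': 0.0, 'qpos': array([ 1.21619155,  0.62932679,  0.03843797,  1.51832296, -0.02699834,
        0.99633774, -0.02000885]), 'joint_velocities': array([ 0.00095267, -0.0001793 ,  0.00029534, -0.00208614,  0.00065958,
        0.00073699, -0.00102826]), 'joint_efforts': array([-7.73223965e-04, -5.49716806e+01,  1.14329249e+00, -1.86632252e+01,
       -5.22474200e-02,  2.35790742e-02,  1.63510017e-04]), 'ee_pos': array([ 184.96618898, -622.43814457,  204.58101805]), 'orientation': array([-3.10706117e+00, -4.51805954e-01,  4.58429989e-04]), 'force': array([-0.18660532, -0.3760758 , -0.22293624]), 'moment': array([0.0165558 , 0.00707371, 0.00581061]), 'grip_width': 93.94697053007789} 18.8
scene [[458.1, 0.0, 281.9], [0.0, 458.1, 209.8], [0.0, 0.0, 1.0]] [[-0.1816, 0.9834, -0.0056, 109.3605], [0.5505, 0.097, -0.8292, -300.3444], [-0.8148, -0.1537, -0.559, 1934.6232], [0.0, 0.0, 0.0, 1.0]]
side [[438.7, 0.0, 277.7], [0.0, 438.7, 210.8], [0.0, 0.0, 1.0]] [[0.9932, -0.1164, -0.0093, -592.8585], [-0.0914, -0.7251, -0.6826, 78.9699], [0.0727, 0.6787, -0.7308, 1023.9575], [0.0, 0.0, 0.0, 1.0]]
wrist [[338.8, 0.0, 286.2], [0.0, 338.8, 213.3], [0.0, 0.0, 1.0]] [[0.2853, -0.9584, -0.0014, -650.1962], [-0.9318, -0.2777, 0.2339, -24.5021], [-0.2246, -0.0654, -0.9723, 388.713], [0.0, 0.0, 0.0, 1.0]]
```

View pics/scene0.png

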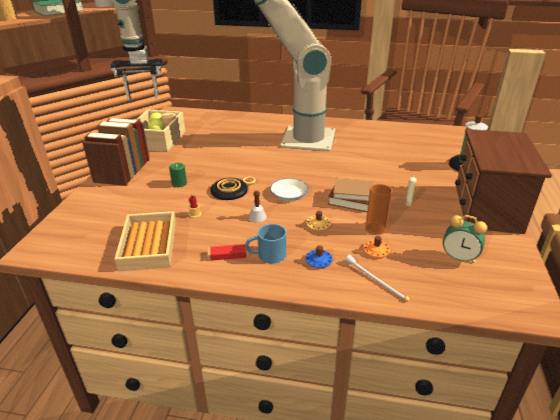

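View pics/side0.png

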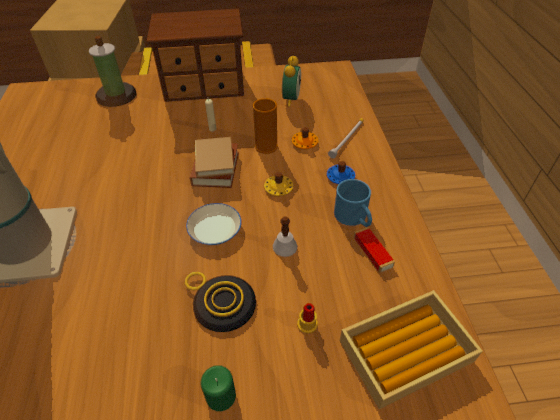

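The scene picture shows three cap-like things:
- Brass at (318,220), side (279,184).
- Blue at (318,257).
- Orange at (376,247).

The brass one is the cap. The holder with the stub is at (194,206), the ivory candle at (411,190), the chimney at (378,208), the base at (229,188) and the dish at (289,190). I'll confirm these in an enlarged crop.

```bash
cat > h.py <<'E'
from rig import ctrl, vision
import numpy as np, cv2
from scipy.spatial.transform import Rotation as R
def ray(P,uv):
    T=P["world_to_cam"]; r=T[:3,:3]; o=-r.T@T[:3,3]
    d=r.T@np.linalg.solve(P["mtx"],[uv[0],uv[1],1.]); return o,d
def onz(P,uv,z):
    o,d=ray(P,uv); return o+d*(z-o[2])/d[2]
def proj(P,X):
    c=P["world_to_cam"]@np.append(X,1.); c=P["mtx"]@c[:3]; return c[:2]/c[2]
def cam(n): return vision.camera_params(n)
def delta(goal):  # shift in tool axes (m) from measured TCP to goal (mm)
    s=ctrl.get_state(); return R.from_rotvec(s["orientation"]).inv().apply(np.array(goal)-s["ee_pos"])/1000
E
python3 - <<'E'
from h import *
a=cv2.imread("pics/side0.png"); b=cv2.imread("pics/scene0.png")
c1=cv2.resize(a[80:340,170:370],None,fx=2.3,fy=2.3,interpolation=2); 
c1=c1[:598]; 
cv2.imwrite("pics/side_c.png",c1); 
cv2.imwrite("pics/scene_c.png",cv2.resize(b[160:270,165:430],None,fx=3,fy=3,interpolation=2))
S=cam("side");C=cam("scene")
for n,u,v,z in [("stubtop",(308,308),(194,199),62),("base",(224.5,299),(229,187),25),("dish",(214,226),(289.5,190),15),("candle",(211,102),(411.5,180),102),("chim top",(264.5,107),(380,189),140),("cap knob",(279,177),(319,213),48),("bell",(285.5,219),(257,194),98),("pillar",(217,376),(177.5,167),74),("mug",(352,190),(272,232),80)]:
    print(n,onz(S,u,z).round(),onz(C,v,z).round())
E
```

```text
stubtop [ 622. -282.   62.] [ 626. -275.   62.]
base [ 463. -220.   25.] [ 479. -206.   25.]
dish [444. -11.  15.] [446.  -2.  15.]
candle [453. 380. 102.] [460. 389. 102.]
chim top [596. 279. 140.] [596. 289. 140.]
cap knob [613. 104.  48.] [615. 117.  48.]
bell [605. -84.  98.] [619. -73.  98.]
pillar [ 449. -398.   74.] [ 458. -392.   74.]
mug [773.   3.  80.] [776.   5.  80.]
```

View pics/side_c.png

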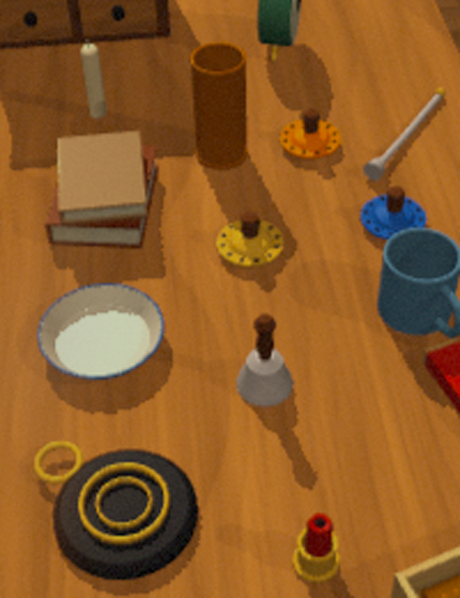

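View pics/scene_c.png

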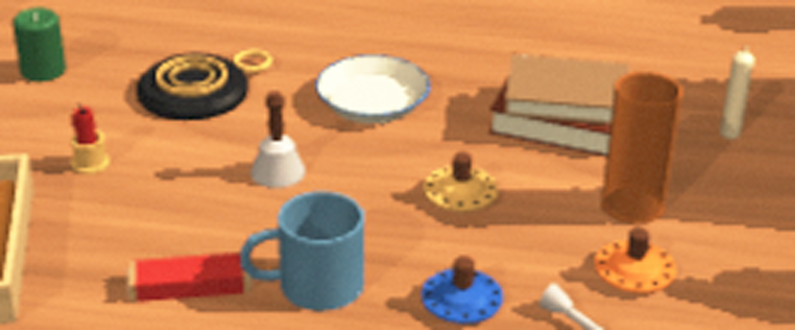

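Side crop: the brass cap at (250,240) is neither blue nor orange. The holder with its stub is at (318,545), the base rings at (124,502), the dish at (101,330), the chimney top at (218,58) and the candle at (92,45). There are no rival holders or ivory candles. Next, go over the stub.

Run:
```python
from h import *
print(delta([625,-280,215]))
P=cam("wrist");T=P["world_to_cam"]; s=ctrl.get_state(); r=R.from_rotvec(s["orientation"])
c=-T[:3,:3].T@T[:3,3]; print("cam in tool",r.inv().apply(c-s["ee_pos"]), r.inv().apply(T[2,:3])); print(r.as_matrix().round(3))
print(proj(P,s["ee_pos"]))
```

```text
[ 0.51934495 -0.20311366 -0.00994244]
cam in tool [  67.40176478    0.97197948 -178.06822364] [-2.33859727e-01  2.79773795e-04  9.72270307e-01]
[[ 0.959  0.285 -0.   ]
 [ 0.285 -0.959  0.001]
 [-0.    -0.001 -1.   ]]
[284.39381679 256.12660802]
```

```bash
python3 -m pendant '0.055 -0.02 -0.005 0 0 0; 0.11 -0.04 -0.01 0 0 0; 0.165 -0.06 -0.01 0 0 0; 0.22 -0.085 -0.01 0 0 0; 0.275 -0.105 -0.01 0 0 0; 0.33 -0.13 -0.01 0 0 0; 0.385 -0.15 -0.01 0 0 0; 0.44 -0.17 -0.01 0 0 0; 0.49 -0.19 -0.01 0 0 0; 0.519 -0.203 -0.01 0 0 0; 0.519 -0.203 -0.01 0 0 0; 0.519 -0.203 -0.01 0 0 0' 0 20
python3 - <<'E'
from h import *
s=ctrl.get_state(); im=vision.snapshot("wrist"); cv2.imwrite("pics/w1.png",im)
print(s["ee_pos"],s["qpos"].round(2),s["time"])
P=cam("wrist")
for n,X in dict(stub=[625,-280,67],base=[465,-217,25],dish=[445,-8,15],hold=[625,-280,33]).items(): print(n,proj(P,X).round())
E
```

```text
time: 1.65
ee_pos: [623.4, -282.1, 215.1]
orientation: [3.108, 0.45, -0.003]
force: [-0.4, -0.6, -0.1]
grip_width: 94.0
[ 623.44275081 -282.13802198  215.14606756] [ 0.36  0.67  0.04  1.4  -0.02  1.07 -0.88] 1.65
stub [283. 200.]
base [195. 304.]
dish [ 23. 270.]
hold [283. 193.]
```

View pics/w1.png

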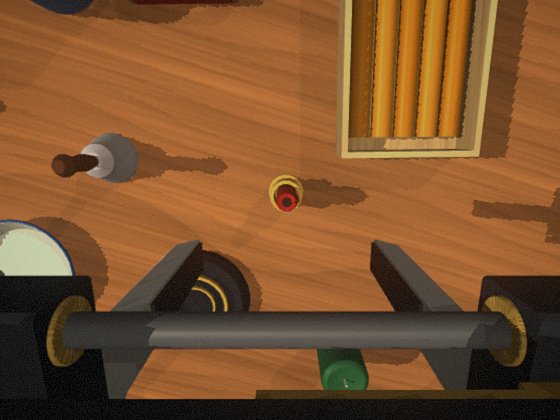

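Wrist view: stub top at (287,202), holder lip about (286,190), bell at (110,158). The orange stock box stays clear of the jaws.

Run:
```python
from h import *
P=cam("wrist")
print(onz(P,(287,202),67),onz(P,(286,194),33), onz(P,(342,157),50))
X=onz(P,(287,202),67); print(delta([X[0],X[1],40]))
```

```text
[ 623.80667478 -284.57747424   67.        ] [ 625.22143425 -283.14552154   33.        ] [ 680.18172345 -325.46355397   50.        ]
[0.00032024 0.00182874 0.17537351]
```

```bash
python3 -m pendant '0 0.002 0.05 0 0 0; 0 0.002 0.11 0 0 0; 0 0.002 0.15 0 0 0; 0 0.002 0.175 0 0 0; 0 0.002 0.175 0 0 0' 110 15 && python3 -m pendant '0 0 0 0 0 0; 0 0 0 0 0 0; 0 0 0 0 0 0; 0 0 0 0 0 0; 0 0 -0.03 0 0 0; 0 0 -0.08 0 0 0; 0 0 -0.13 0 0 0;0 0 -0.13 0 0 0' 255 15
python3 - <<'E'
from h import *
print(delta([450,-8,170]))
im=vision.snapshot("side"); cv2.imwrite("pics/s2.png",cv2.resize(im[180:380,150:400],None,fx=2,fy=2))
E
```

```text
time: 2.33
ee_pos: [622.4, -283.8, 38.6]
orientation: [-3.108, -0.448, 0.007]
force: [1.3, -0.6, 0.1]
grip_width: 53.5
time: 3.32
ee_pos: [628.4, -283.9, 175.6]
orientation: [3.104, 0.451, 0.013]
force: [-0.3, -0.2, -0.8]
grip_width: 21.7
[-0.09249993 -0.31532283  0.00304888]
```

View pics/s2.png

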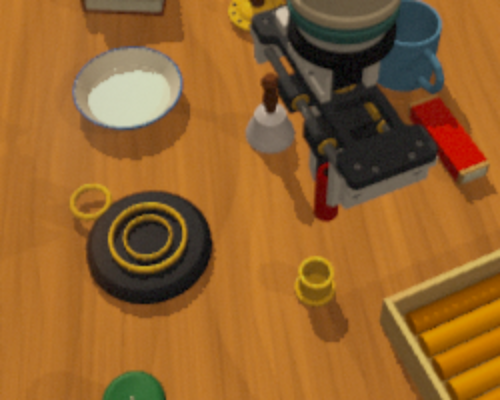

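The stub is gripped (jaws at 21.7 mm) and hangs clear. The empty holder still stands at (314,282) in the crop, base at (148,238), dish at (128,92).

```bash
python3 -m pendant '-0.015 -0.055 0 0 0 0; -0.03 -0.11 0 0 0 0; -0.05 -0.165 0 0 0 0; -0.065 -0.22 0 0 0 0; -0.08 -0.275 0 0 0 0; -0.093 -0.315 0.003 0 0 0; -0.093 -0.315 0.05 0 0 0; -0.093 -0.315 0.1 0 0 0; -0.093 -0.315 0.132 0 0 0; -0.093 -0.315 0.132 0 0 0' && python3 -m pendant '0 0 0.002 0 0 0; 0 0 0.002 0 0 0; 0 0 0.002 0 0 0; 0 0 0.002 0 0 0; 0 0 -0.06 0 0 0; 0 0 -0.12 0 0 0; 0.06 0.02 -0.16 0 0 0; 0.06 0.02 -0.16 0 0 0' 100
python3 - <<'E'
from h import *
s=ctrl.get_state(); im=vision.snapshot("wrist"); cv2.imwrite("pics/w3.png",im)
P=cam("wrist")
print(s["ee_pos"],s["qpos"].round(2),s["grip_width"],proj(P,[465,-217,25]),proj(P,[445,-8,15]))
E
```

```text
time: 4.62
ee_pos: [443.6, -6.9, 35.8]
orientation: [-3.108, -0.453, 0.011]
force: [0.2, 0.4, -1.0]
grip_width: 21.4
time: 5.62
ee_pos: [514.5, -9.2, 201.8]
orientation: [3.108, 0.452, 0.014]
force: [-0.4, -0.2, -0.4]
grip_width: 57.3
[514.54826662  -9.24424222 201.75300608] [-0.06  0.44  0.04  1.9  -0.02  0.79 -1.29] 57.27826998092994 [448.28806309 289.795036  ] [266.69619627 253.16274015]
```

View pics/w3.png

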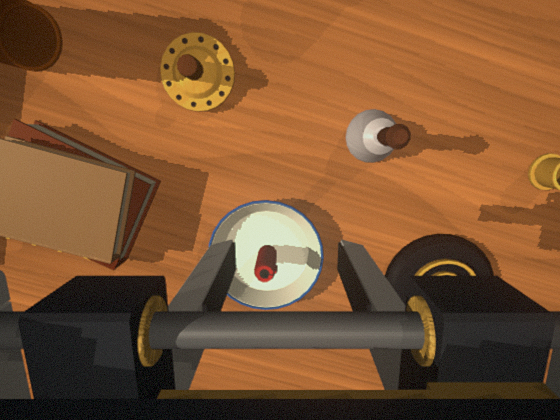

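The stub stands in the dish at (264,272). The base disc spans columns 388 to 493, so its centre is near column 440. Next, over the holder.

Run:
```python
from h import *
P=cam("wrist"); print(onz(P,(440.5,290),20)); print(delta([624,-283,130]))
```

```text
[ 460.62687623 -211.68821874   20.        ]
[0.02747396 0.2937246  0.07138201]
```

```bash
python3 -m pendant '0.005 0.06 0 0 0 0; 0.01 0.12 0 0 0 0; 0.015 0.18 0 0 0 0; 0.02 0.24 0 0 0 0; 0.027 0.294 0 0 0 0; 0.027 0.294 0.04 0 0 0; 0.027 0.294 0.071 0 0 0; 0.027 0.294 0.071 0 0 0; 0.027 0.294 0.071 0 0 0' 90
python3 - <<'E'
from h import *
s=ctrl.get_state(); P=cam("wrist"); im=vision.snapshot("wrist"); cv2.imwrite("pics/w4.png",im)
print(s["ee_pos"],s["orientation"])
for X in ([625,-283,33],[625,-283,5],[461,-212,25]): print(proj(P,X))
# brass mask for the holder
h=cv2.cvtColor(im,cv2.COLOR_BGR2HSV); m=cv2.inRange(h,(20,120,90),(33,255,255)); m[230:]=0
n,l,st,c=cv2.connectedComponentsWithStats(m)
for i in range(1,n):
    if st[i,4]>60: print(st[i],c[i])
E
```

```text
time: 6.8
ee_pos: [619.3, -283.2, 127.9]
orientation: [-3.109, -0.452, 0.0]
force: [0.1, -0.6, 0.8]
grip_width: 60.5
[ 619.2767419  -283.19855097  127.90601159] [-3.10884615e+00 -4.52279579e-01  1.30655709e-04]
[286.6772553  208.81555125]
[286.63181801 201.98412764]
[164.87559559 348.4848355 ]
[ 361    0   14  143 1052] [367.30418251  71.1986692 ]
[404   0  13 134 458] [409.94541485  70.89956332]
[463   0  19 134 562] [471.15836299  71.05160142]
[539  15  21 123 833] [550.93757503  79.75270108]
[ 360  151  184   10 1496] [452.14037433 155.80548128]
[265 182  35  19 150] [279.18 187.58]
[265 190  42  40 534] [285.9588015  209.52808989]
```

View pics/w4.png

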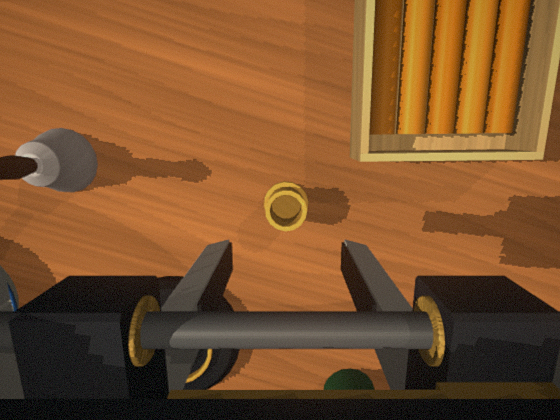

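The holder is empty, its lip centred at (286,210). The jaws straddle it with room to spare.

Run:
```python
from h import *
P=cam("wrist"); X=onz(P,(286,210.3),33); print(X,delta([X[0],X[1],10]));
```

```text
[ 624.19847427 -283.17516427   33.        ] [0.00409065 0.00087245 0.11868277]
```

```bash
python3 -m pendant '0.004 0.001 0.05 0 0 0; 0.004 0.001 0.09 0 0 0; 0.004 0.001 0.105 0 0 0;0.004 0.001 0.105 0 0 0;0.004 0.001 0.105 0 0 0'
python3 - <<'E'
from h import *
print(delta([624.2,-283.2,10]))
E
```

```text
time: 7.48
ee_pos: [625.1, -283.9, 24.7]
orientation: [3.107, 0.452, 0.005]
force: [-0.2, -0.4, -0.6]
grip_width: 60.8
[-0.00068385 -0.00098935  0.01471361]
```

```bash
python3 -m pendant '0 -0.001 0.015 0 0 0; 0 -0.001 0.015 0 0 0; 0 -0.001 0.015 0 0 0; 0 -0.001 0.015 0 0 0' 90; python3 -m pendant '0 0 0 0 0 0; 0 0 0 0 0 0; 0 0 0 0 0 0; 0 0 0 0 0 0; 0 0 -0.05 0 0 0; 0 0 -0.1 0 0 0; 0 0 -0.12 0 0 0; 0 0 -0.12 0 0 0; 0 0 -0.12 0 0 0' 255 25;  python3 - <<'E'
from h import *
print(delta([405,-213,130]))
E
```

```text
time: 7.98
ee_pos: [623.4, -282.4, 7.7]
orientation: [3.109, 0.452, 0.001]
force: [-0.3, 0.7, -0.9]
grip_width: 60.9
time: 9.1
ee_pos: [622.1, -281.7, 125.9]
orientation: [-3.107, -0.452, 0.004]
force: [-0.7, 0.8, -2.7]
grip_width: 31.9
[-0.1885649  -0.12768593 -0.00346492]
```

```bash
python3 -m pendant '-0.05 -0.035 0 0 0 0; -0.1 -0.065 0 0 0 0; -0.14 -0.1 0 0 0 0; -0.189 -0.128 -0.004 0 0 0; -0.189 -0.128 -0.004 0 0 0; -0.189 -0.128 -0.004 0 0 0; -0.189 -0.128 -0.004 0 0 0'
python3 - <<'E'
from h import *
s=ctrl.get_state(); P=cam("wrist"); im=vision.snapshot("wrist"); cv2.imwrite("pics/w5.png",im)
print(s["ee_pos"],s["orientation"],s["qpos"].round(2))
for z in (24,25): print(proj(P,[461,-213,z]))
E
```

```text
time: 9.98
ee_pos: [407.0, -213.7, 131.1]
orientation: [3.108, 0.453, 0.001]
force: [0.4, -0.1, -1.3]
grip_width: 32.0
[ 406.98214531 -213.66076607  131.08310399] [3.10848052e+00 4.52790372e-01 1.10134594e-03] [ 0.4   0.48  0.04  2.11 -0.03  0.55 -0.83]
[302.68995467 151.05089113]
[302.74789942 151.11704408]
```

View pics/w5.png

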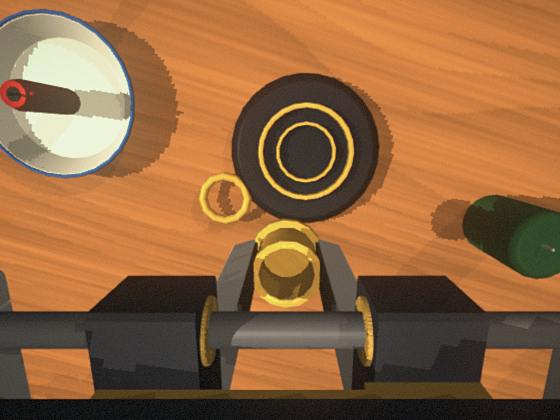

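Rings are centred near (306,151), and the holder in the jaws has its lip centred near (287,274). I'll fit the rings by code.

Run:
```python
from h import *
im=cv2.imread("pics/w5.png"); P=cam("wrist")
h=cv2.cvtColor(im,cv2.COLOR_BGR2HSV); m=cv2.inRange(h,(18,110,90),(35,255,255))
m2=m.copy(); m2[:90]=0; m2[210:]=0; m2[:,:255]=0; m2[:,365:]=0
cs,_=cv2.findContours(m2,cv2.RETR_LIST,cv2.CHAIN_APPROX_NONE)
for c in cs:
    if len(c)>60:
        e=cv2.fitEllipse(c); print(e, onz(P,e[0],25))
print("holder lip",onz(P,(287,274),131-7.7+33))
```

```text
((305.17987060546875, 151.5013427734375), (53.291500091552734, 54.160491943359375), 16.53829574584961) [ 461.07081047 -214.93672724   25.        ]
((305.32879638671875, 151.59068298339844), (59.079742431640625, 60.368316650390625), 15.848213195800781) [ 461.03653165 -215.07638922   25.        ]
((305.1480712890625, 150.728271484375), (85.8444595336914, 87.44338989257812), 22.489124298095703) [ 461.66391605 -214.72389299   25.        ]
((305.2756652832031, 150.52392578125), (94.85346221923828, 96.94816589355469), 22.199403762817383) [ 461.85268328 -214.77531728   25.        ]
holder lip [ 407.5543404  -214.87477219  156.3       ]
```

Run:
```python
from h import *
print(delta([461.2,-214.2,45]))
```

```text
[0.05193656 0.01605565 0.08611826]
```

```bash
python3 -m pendant '0.052 0.016 0 0 0 0; 0.052 0.016 0.05 0 0 0; 0.052 0.016 0.086 0 0 0; 0.052 0.016 0.086 0 0 0; 0.052 0.016 0.086 0 0 0; 0.052 0.016 0.086 0 0 0'
python3 - <<'E'
from h import *
print(delta([461.2,-214.2,26]))
s=ctrl.get_state(); P=cam("wrist"); im=vision.snapshot("wrist"); cv2.imwrite("pics/w6.png",im[150:350,180:400]); print(s["ee_pos"])
E
```

```text
time: 10.78
ee_pos: [461.3, -214.4, 47.0]
orientation: [3.107, 0.452, 0.004]
force: [-0.1, -0.0, -2.6]
grip_width: 32.2
[-8.47364987e-05 -3.10985058e-04  2.09756226e-02]
[ 461.30867672 -214.44926516   46.97633646]
```

```bash
python3 -m pendant '0 0 0.008 0 0 0; 0 0 0.014 0 0 0; 0 0 0.018 0 0 0; 0 0 0.021 0 0 0; 0 0 0.021 0 0 0; 0 0 0.021 0 0 0'
```

```text
time: 11.58
ee_pos: [459.8, -213.8, 25.4]
orientation: [-3.109, -0.452, 0.0]
force: [-2.8, 0.8, 10.5]
grip_width: 32.2
```

```bash
python3 -m pendant '0 0 0 0 0 0; 0 0 0 0 0 0; 0 0 0 0 0 0; 0 0 -0.03 0 0 0; 0 0 -0.08 0 0 0; -0.055 -0.015 -0.12 0 0 0; -0.055 -0.015 -0.12 0 0 0; -0.055 -0.015 -0.12 0 0 0' 140
python3 - <<'E'
from h import *
s=ctrl.get_state(); P=cam("wrist"); im=vision.snapshot("wrist")
cv2.imwrite("pics/w6.png",cv2.resize(im[60:260,180:420],None,fx=2.5,fy=2.5,interpolation=2)); print(s["ee_pos"])
print(proj(P,[461.5,-214.8,25]),proj(P,[461.5,-214.8,51]))
print(delta([430,370,200]))
E
```

```text
time: 12.58
ee_pos: [403.4, -215.3, 144.7]
orientation: [3.108, 0.451, 0.002]
force: [0.5, -0.4, -0.1]
grip_width: 42.4
[ 403.35989021 -215.34920298  144.70667416]
[303.45216236 145.68168223] [305.11390834 146.96172594]
[ 0.19192104 -0.55336879 -0.05578552]
```

View pics/w6.png

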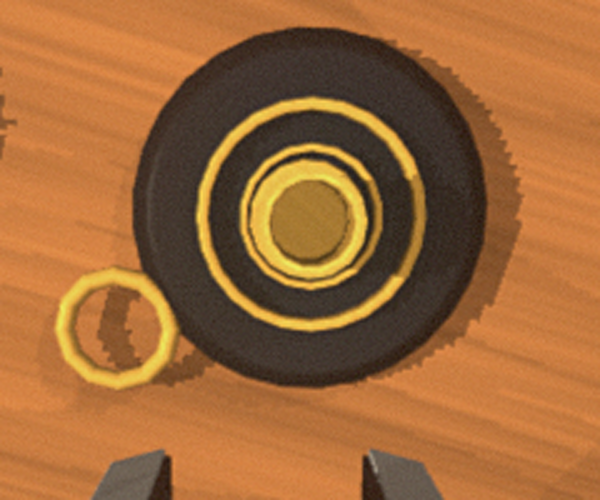

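The holder sits inside the inner ring: lip centre at crop (308,219), rings at (312,215). Now to the candle.

Run:
```python
from h import *
P=cam("wrist"); print("holder",onz(P,(303.2,147.6),51),"base",onz(P,(304.8,146),25))
S=cam("side"); print("chest",onz(S,(162,97),0),onz(S,(245,93),0),onz(S,(152,18),130))
print(delta([425,372,215]))
```

```text
holder [ 460.99476268 -213.16522628   51.        ] base [ 461.95525643 -215.64725721   25.        ]
chest [282.39694785 590.26992396   0.        ] [555.42956457 578.38747085   0.        ] [254.23651168 898.22934756 130.        ]
[ 0.18770843 -0.55670819 -0.07078893]
```

```bash
python3 -m pendant '0.018 -0.05 -0.03 0 0 0; 0.036 -0.105 -0.05 0 0 0; 0.054 -0.16 -0.07 0 0 0; 0.074 -0.22 -0.07 0 0 0; 0.094 -0.28 -0.07 0 0 0; 0.113 -0.335 -0.07 0 0 0; 0.132 -0.39 -0.07 0 0 0; 0.15 -0.445 -0.07 0 0 0; 0.17 -0.5 -0.07 0 0 0; 0.188 -0.557 -0.07 0 0 0; 0.188 -0.557 -0.07 0 0 0; 0.188 -0.557 -0.07 0 0 0' 90
python3 - <<'E'
from h import *
s=ctrl.get_state(); P=cam("wrist"); im=vision.snapshot("wrist"); cv2.imwrite("pics/w7.png",im)
print(s["ee_pos"],s["qpos"].round(2),proj(P,[455,382,102]),proj(P,[455,382,0]))
E
```

```text
time: 14.12
ee_pos: [424.3, 372.0, 212.9]
orientation: [3.107, 0.453, -0.003]
force: [-0.1, -0.1, 0.5]
grip_width: 60.8
[424.28578344 371.95717476 212.91361048] [-0.73  0.5  -0.06  1.75  0.04  0.9  -2.09] [283.77453099 173.79141467] [284.23382574 162.85178444]
```

View pics/w7.png

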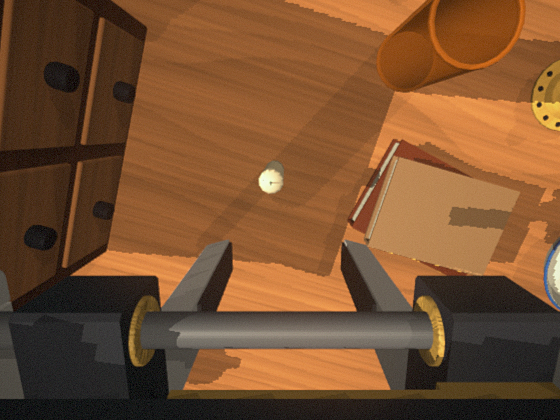

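Candle top at (271,181), no other ivory candle nearby, chest front well to the left.

Run:
```python
from h import *
P=cam("wrist"); X=onz(P,(270.7,181.5),102); print(X,delta([X[0],X[1],60]), onz(P,(110,250),0))
```

```text
[445.87764578 389.91895073 102.        ] [ 0.02598783 -0.01233895  0.15324879] [293.93505328 554.80234051   0.        ]
```

```bash
python3 -m pendant '0.026 -0.012 0.03 0 0 0; 0.026 -0.012 0.06 0 0 0; 0.026 -0.012 0.06 0 0 0'
python3 - <<'E'
from h import *
P=cam("wrist"); print(delta([445.9,389.9,60]))
im=vision.snapshot("wrist"); h=cv2.cvtColor(im,cv2.COLOR_BGR2HSV); m=cv2.inRange(h,(15,0,150),(45,110,255)); m[260:]=0; m[:,:200]=0; m[:,340:]=0
n,l,st,c=cv2.connectedComponentsWithStats(m); i=1+st[1:,4].argmax(); print(st[i],c[i],onz(P,c[i],102))
E
```

```text
time: 14.55
ee_pos: [445.4, 388.2, 152.4]
orientation: [3.106, 0.448, -0.007]
force: [-0.5, 0.4, -0.5]
grip_width: 60.7
[ 0.00144751 -0.0018026   0.09235877]
[266 210  30  32 704] [279.94602273 226.14914773] [447.32044755 392.08809971 102.        ]
```

```bash
python3 -m pendant '0.002 -0.003 0.05 0 0 0; 0.002 -0.003 0.08 0 0 0; 0.002 -0.003 0.092 0 0 0; 0.002 -0.003 0.092 0 0 0; 0.002 -0.003 0.092 0 0 0' && python3 -m pendant '0 0 0 0 0 0; 0 0 0 0 0 0; 0 0 0 0 0 0; 0 0 0 0 0 0; 0 0 0 0 0 0; 0 0 0 0 0 0' 255 15 && python3 -m pendant '0 0 -0.04 0 0 0; 0 0 -0.1 0 0 0; 0 0 -0.15 0 0 0; 0 0 -0.15 0 0 0; 0 0 -0.15 0 0 0'
python3 - <<'E'
from h import *
print(delta([461.0,-214.0,190]))
E
```

```text
time: 15.22
ee_pos: [448.2, 395.4, 64.2]
orientation: [-3.107, -0.451, -0.004]
force: [1.0, 0.4, -0.1]
grip_width: 60.9
time: 15.98
ee_pos: [447.2, 394.7, 62.5]
orientation: [-3.109, -0.452, -0.0]
force: [-0.0, 0.6, 1.6]
grip_width: 21.9
time: 16.6
ee_pos: [446.6, 394.1, 211.8]
orientation: [3.108, 0.452, -0.002]
force: [-0.9, 0.4, -0.1]
grip_width: 21.5
[-0.15937239  0.58700742  0.02238678]
```

```bash
python3 -m pendant '-0.016 0.058 0 0 0 0; -0.032 0.116 0 0 0 0; -0.048 0.174 0 0 0 0; -0.064 0.232 0 0 0 0; -0.08 0.29 0 0 0 0; -0.096 0.348 0 0 0 0; -0.112 0.406 0 0 0 0; -0.128 0.464 0 0 0 0; -0.144 0.522 0.01 0 0 0; -0.159 0.587 0.022 0 0 0; -0.159 0.587 0.04 0 0 0; -0.159 0.587 0.06 0 0 0'; python3 -m pendant '0 0 0 0 0 0;0 0 0 0 0 0'
python3 - <<'E'
from h import *
s=ctrl.get_state(); P=cam("wrist"); im=vision.snapshot("wrist")
S=cam("side"); C=cam("scene"); a=vision.snapshot("side"); b=vision.snapshot("scene")
w=cv2.resize(im[130:330,190:390],(400,400),interpolation=2)
x=cv2.resize(a[230:330,175:275],(400,400),interpolation=2)
y=cv2.resize(b[120:220,180:280],(400,400),interpolation=2)
cv2.imwrite("pics/w8.png",np.hstack([w,x])); cv2.imwrite("pics/y8.png",y)
t=s["ee_pos"]; print(t,s["orientation"]);bt=t-[0,0,62]
print("bottom pred wrist",(proj(P,bt)-[190,130])*2,"side",(proj(S,bt)-[175,230])*4,"lip wrist",(proj(P,[461,-213.5,51])-[190,130])*2,"side",(proj(S,[461,-213.5,51])-[175,230])*4)
E
```

```text
time: 18.1
ee_pos: [460.2, -214.3, 150.0]
orientation: [-3.108, -0.447, 0.005]
force: [0.1, 0.0, -0.9]
grip_width: 21.9
time: 18.35
ee_pos: [461.6, -213.0, 152.1]
orientation: [-3.108, -0.453, 0.002]
force: [0.9, 1.6, -1.1]
grip_width: 21.6
[ 461.63916218 -212.97866984  152.14906961] [-3.10821353e+00 -4.52622942e-01  1.62523816e-03]
bottom pred wrist [189.75496908 192.01208932] side [181.96965756 191.77187412] lip wrist [190.91475249 168.69682485] side [188.92515946 237.55862809]
```

View pics/w8.png

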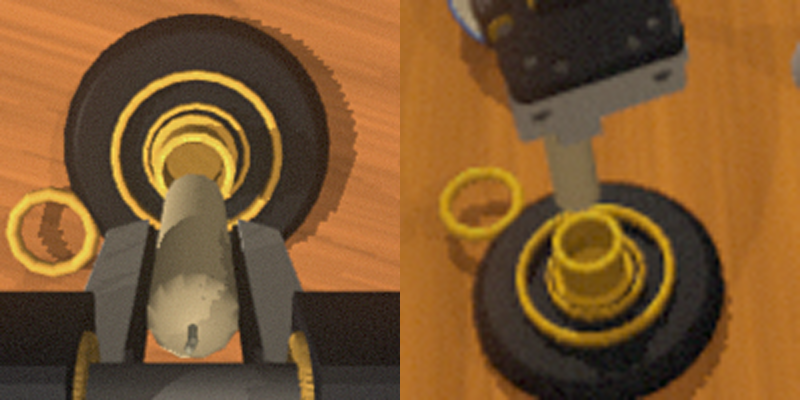

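Run:
```python
from h import *
P=cam("wrist"); f=lambda u,v:(190+u/2,130+v/2)
print("lip",onz(P,f(192,168),51)); print("bot far edge",onz(P,f(192,174),90.5)," pred x far edge = bottom+11")
print("top near edge",onz(P,f(193,357),192.5)," sides",onz(P,f(147,313),192.5),onz(P,f(240,313),192.5))
S=cam("side"); g=lambda u,v:(175+u/4,230+v/4)
print("side lip",onz(S,g(188,239),51),"side bot",onz(S,g(175,196),90.5)); print(delta([464.5,-214,130]))
r=R.from_rotvec(ctrl.get_state()["orientation"]).as_matrix(); print(r[:,0])
```

```text
lip [ 462.1199993  -214.24451514   51.        ]
bot far edge [ 469.11013245 -212.15342336   90.5       ]  pred x far edge = bottom+11
top near edge [ 452.938977   -217.18904091  192.5       ]  sides [ 460.34263212 -204.32677177  192.5       ] [ 466.23278518 -224.10759973  192.5       ]
side lip [ 460.51582127 -214.28887744   51.        ] side bot [ 458.26474623 -215.25907909   90.5       ]
[0.00181247 0.00135466 0.0230353 ]
[9.58453252e-01 2.85248402e-01 8.44285191e-04]
```

Both views agree that the candle's foot sits about 3 mm short of the TCP along tool x, a lean of about 0.05 rad. A 0.05 rad turn about tool y cures both.

```bash
python3 -m pendant '0 0 0 0 0.05 0; 0 0 0 0 0.05 0; 0 0 0.02 0 0.05 0; 0 0 0.033 0 0.05 0; 0 0 0.033 0 0.05 0; 0 0 0.033 0 0.05 0'
python3 - <<'E'
from h import *
s=ctrl.get_state(); P=cam("wrist"); im=vision.snapshot("wrist")
S=cam("side");  a=vision.snapshot("side")
w=cv2.resize(im[130:330,190:390],(400,400),interpolation=2)
x=cv2.resize(a[230:330,175:275],(400,400),interpolation=2)
cv2.imwrite("pics/w9.png",np.hstack([w,x])); print(s["ee_pos"],delta([461.6,-213.4,85]))
E
```

```text
time: 19.25
ee_pos: [462.3, -213.4, 119.8]
orientation: [-3.101, -0.451, -0.078]
force: [-0.5, -0.0, -0.2]
grip_width: 21.6
[ 462.32293768 -213.36118396  119.77975804] [-0.00252222 -0.00026151  0.03488308]
```

View pics/w9.png

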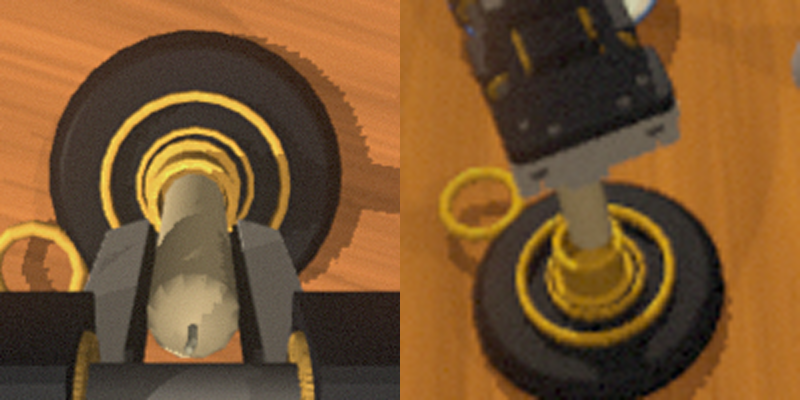

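Run:
```python
from h import *
P=cam("wrist"); f=lambda u,v:(190+u/2,130+v/2)
print("bot",onz(P,f(192,172),58)-11*np.array([.958,.285,0]),"lip",onz(P,f(191,154),51)-17.5*np.array([.958,.285,0]))
S=cam("side"); g=lambda u,v:(175+u/4,230+v/4)
print("side bot",onz(S,g(191,233),58),"lip",onz(S,g(187.5,239),51))
```

```text
bot [ 462.27517208 -214.44561862   58.        ] lip [ 461.21000554 -214.37273942   51.        ]
side bot [ 462.67128087 -215.60049701   58.        ] lip [ 460.26808822 -214.25833006   51.        ]
```

```bash
python3 -m pendant '-0.0015 0 0 0 0 0; -0.002 0 0.01 0 0 0; -0.0025 0 0.02 0 0 0; -0.003 0 0.03 0 0 0; -0.003 0 0.034 0 0 0; -0.003 0 0.034 0 0 0'
```

```text
time: 20.1
ee_pos: [460.9, -213.6, 85.4]
orientation: [-3.101, -0.451, -0.078]
force: [-0.7, -0.0, 3.6]
grip_width: 21.9
```

```bash
python3 -m pendant '0 0 0 0 0 0; 0 0 0 0 0 0; 0 0 0 0 0 0; 0.002 0 -0.04 0 0 0; 0.004 0 -0.08 0 0 0; 0.006 0 -0.14 0 -0.05 0; -0.05 -0.015 -0.14 0 -0.05 0; -0.05 -0.015 -0.14 0 -0.05 0; -0.05 -0.015 -0.14 0 -0.05 0' 130
python3 - <<'E'
from h import *
s=ctrl.get_state(); P=cam("wrist"); im=vision.snapshot("wrist")
S=cam("side");  a=vision.snapshot("side")
w=cv2.resize(im[60:260,190:390],(400,400),interpolation=2)
x=cv2.resize(a[230:330,175:275],(400,400),interpolation=2)
cv2.imwrite("pics/w10.png",np.hstack([w,x])); print(s["ee_pos"],s["orientation"])
print("side: base",(proj(S,[461,-214,51])-[175,230])*4,"top",(proj(S,[461,-214,125])-[175,230])*4, "wrist top",(proj(P,[461,-214,125])-[190,60])*2)
print(delta([560,270,265]))
E
```

```text
time: 21.22
ee_pos: [402.1, -215.5, 222.8]
orientation: [3.109, 0.452, 0.001]
force: [-0.2, -0.1, 0.7]
grip_width: 46.3
[ 402.06857261 -215.5296114   222.7962559 ] [3.10875290e+00 4.51544591e-01 1.19831037e-03]
side: base [188.95583076 238.40768268] top [172.86650296 151.20703578] wrist top [228.06131956 170.75003721]
[ 0.2892619  -0.42042181 -0.04235314]
```

View pics/w10.png

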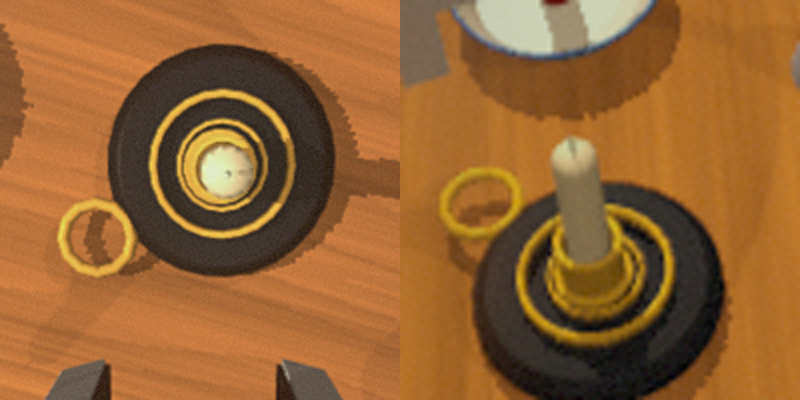

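The candle stands upright in the holder; its top at (575,150) in the side crop matches the prediction. Next, the chimney.

```bash
python3 -m pendant '0.03 -0.045 -0.02 0 0 0; 0.06 -0.09 -0.04 0 0 0; 0.09 -0.135 -0.042 0 0 0; 0.12 -0.18 -0.042 0 0 0; 0.15 -0.22 -0.042 0 0 0; 0.18 -0.265 -0.042 0 0 0; 0.21 -0.31 -0.042 0 0 0; 0.24 -0.355 -0.042 0 0 0; 0.265 -0.39 -0.042 0 0 0; 0.28 -0.42 -0.042 0 0 0; 0.28 -0.42 -0.042 0 0 0; 0.28 -0.42 -0.042 0 0 0' 0
python3 - <<'E'
from h import *
s=ctrl.get_state(); P=cam("wrist"); im=vision.snapshot("wrist"); cv2.imwrite("pics/w11.png",im)
print(s["ee_pos"],s["qpos"].round(2),proj(P,[596,281,140]),proj(P,[596,281,0]),proj(P,[613,108,50]))
E
```

```text
time: 22.82
ee_pos: [550.7, 266.1, 264.0]
orientation: [3.108, 0.451, -0.002]
force: [-0.3, -0.0, -0.5]
grip_width: 93.6
[550.69108887 266.11778081 263.97093256] [-0.43  0.52 -0.11  1.55  0.06  1.08 -1.83] [283.34022689 154.68421149] [284.11494451 147.37075946] [430.844537   178.26049847]
```

View pics/w11.png

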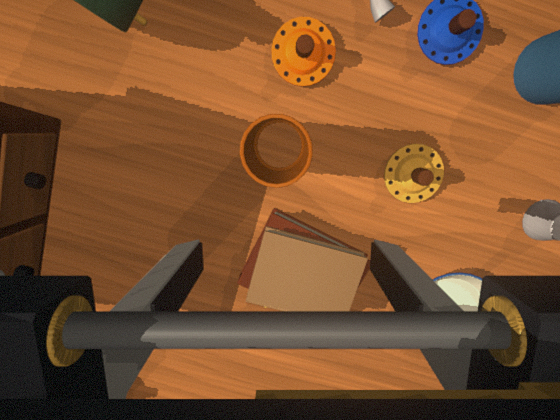

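The chimney rim is centred near (276,150), the brass cap's plate at (415,174) with its knob at (422,177). The orange and blue look-alikes are at (304,52) and (452,30).

Run:
```python
from h import *
P=cam("wrist"); X=onz(P,(276,150.5),140); print(X,delta([X[0],X[1],175]))
print("cap",onz(P,(415,174),12),onz(P,(422.5,177),50))
```

```text
[597.81904737 287.54325209 140.        ] [ 0.05137053 -0.00789613  0.08923222]
cap [612.09915432 111.4621138   12.        ] [611.64876431 117.04406662  50.        ]
```

```bash
python3 -m pendant '0.051 -0.008 0 0 0 0; 0.051 -0.008 0.05 0 0 0; 0.051 -0.008 0.085 0 0 0; 0.051 -0.008 0.085 0 0 0; 0.051 -0.008 0.085 0 0 0'
python3 - <<'E'
from h import *
s=ctrl.get_state(); P=cam("wrist"); im=vision.snapshot("wrist"); cv2.imwrite("pics/w12.png",im)
print(s["ee_pos"],proj(P,[597.8,287.5,140])); print(delta([597.8,287.5,85]))
E
```

```text
time: 23.5
ee_pos: [598.4, 288.7, 181.4]
orientation: [-3.109, -0.45, -0.004]
force: [0.0, 0.8, 1.0]
grip_width: 94.1
[598.42166939 288.66643009 181.41393783] [286.08451581 235.72750299]
[-0.00159437  0.00130881  0.09691786]
```

View pics/w12.png

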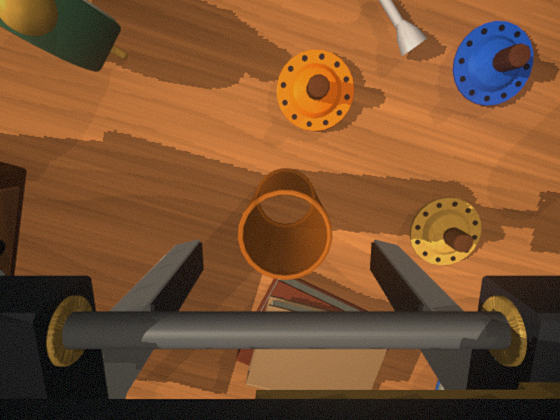

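The rim is centred at (285,235), matching the prediction, and both fingers clear it. I'll grip and lift slowly.

```bash
python3 -m pendant '-0.001 0.001 0.03 0 0 0; -0.001 0.001 0.06 0 0 0; -0.001 0.001 0.085 0 0 0; -0.001 0.001 0.097 0 0 0; -0.001 0.001 0.097 0 0 0;-0.001 0.001 0.097 0 0 0' && python3 -m pendant '0 0 0 0 0 0; 0 0 0 0 0 0; 0 0 0 0 0 0; 0 0 0 0 0 0; 0 0 0 0 0 0' 255 25 && python3 -m pendant '0 0 -0.02 0 0 0; 0 0 -0.06 0 0 0; 0 0 -0.1 0 0 0; 0 0 -0.14 0 0 0; 0 0 -0.17 0 0 0; 0 0 -0.17 0 0 0; 0 0 -0.17 0 0 0'
python3 - <<'E'
from h import *
print(delta([461.5,-214.5,258]),ctrl.get_state()["qpos"].round(2))
E
```

```text
time: 24.3
ee_pos: [597.6, 288.3, 84.3]
orientation: [-3.108, -0.452, -0.004]
force: [0.2, 0.3, -0.2]
grip_width: 94.1
time: 24.92
ee_pos: [596.6, 288.1, 82.9]
orientation: [-3.108, -0.452, -0.0]
force: [0.1, 0.2, 0.6]
grip_width: 63.1
time: 25.8
ee_pos: [595.7, 287.2, 251.7]
orientation: [3.108, 0.452, -0.003]
force: [0.0, -0.9, -2.6]
grip_width: 63.1
[-0.27149954  0.44268883 -0.0054886 ] [-0.43  0.61 -0.1   1.42  0.07  1.12 -1.83]
```

```bash
python3 -m pendant '-0.02 0.03 -0.005 0 0 0; -0.045 0.075 -0.005 0 0 0; -0.075 0.12 -0.005 0 0 0; -0.105 0.17 -0.005 0 0 0; -0.135 0.22 -0.005 0 0 0; -0.165 0.27 -0.005 0 0 0; -0.195 0.32 -0.005 0 0 0; -0.225 0.37 -0.005 0 0 0; -0.25 0.41 -0.005 0 0 0; -0.271 0.443 -0.005 0 0 0; -0.271 0.443 -0.005 0 0 0; -0.271 0.443 -0.005 0 0 0'; python3 -m pendant '0 0 0 0 0 0;0 0 0 0 0 0'
python3 - <<'E'
from h import *
s=ctrl.get_state(); P=cam("wrist"); im=vision.snapshot("wrist")
S=cam("side");  a=vision.snapshot("side")
w=cv2.resize(im[120:370,160:410],(400,400),interpolation=2)
x=cv2.resize(a[170:330,145:305],(400,400),interpolation=2)
cv2.imwrite("pics/w13.png",np.hstack([w,x])); t=s["ee_pos"]; print(t,s["orientation"])
f=lambda X:(proj(P,X)-[160,120])*1.6
g=lambda X:(proj(S,X)-[145,170])*2.5+[400,0]
for n,z in (("bot",-83),("top",57)): print(n,f(t+[0,0,z]),g(t+[0,0,z]))
print("base",f([461.5,-214.8,25]),g([461.5,-214.8,25]),"candle",f([461,-214,125]),g([461,-214,125]))
print(delta([461.5,-214.5,258]))
E
```

```text
time: 27.3
ee_pos: [462.4, -213.0, 256.6]
orientation: [-3.107, -0.452, 0.003]
force: [1.0, 0.3, -2.2]
grip_width: 63.2
time: 27.55
ee_pos: [463.2, -212.9, 257.5]
orientation: [-3.108, -0.455, 0.0]
force: [-0.1, 0.5, -1.9]
grip_width: 63.1
[ 463.23793246 -212.89456698  257.53720054] [-3.10796322e+00 -4.55133925e-01  2.42679813e-04]
bot [199.90571216 158.25331681] [578.64022858 202.30012349]
top [197.64160423 300.46191412] [553.61971595  63.94674383]
base [202.41514226 112.24766827] [596.98877407 317.36587571] candle [200.95372808 141.21160711] [583.04156435 244.50439736]
[-0.00194274  0.00063425 -0.00030285]
```

The picture quota is used up, so from here I measure by image code. First check the glass's lean and offset by differencing the side view against the start image.

Run:
```python
from h import *
S=cam("side");C=cam("scene")
s=ctrl.get_state(); t=s["ee_pos"]; ax=R.from_rotvec(s["orientation"]).as_matrix()[:,0]
for n,K in(("side",S),("scene",C)):
    a=vision.snapshot(n); cv2.imwrite(f"pics/{n}14.png",a); o=cv2.imread(f"pics/{n}0.png")
    d=cv2.GaussianBlur(cv2.absdiff(a,o),(3,3),0).max(2); m=d>22
    c0=t+[0,0,0]+ax*1.0
    b=proj(K,c0-[0,0,83]); tp=proj(K,c0+[0,0,57]); print(n,"pred bottom",b,"top",tp)
    for v in range(int(tp[1])-6,int(b[1])+18,3):
        uc=int(b[0]+(tp[0]-b[0])*(v-b[1])/(tp[1]-b[1])); row=m[v,uc-34:uc+35]
        print(v,uc,''.join('#' if q else '.' for q in row), a[v,uc])
```

```text
side pred bottom [216.95259242 250.88414798] top [207.0164403 195.5246545]
189 205 ..............####################################################### [28 36 48]
192 206 .............######################################################## [37 37 45]
195 206 ..............####################################################### [45 52 63]
198 207 .............######################################################## [28 29 39]
201 207 ..............####################################################### [21 29 38]
204 208 ..............#####################.....#########.################### [ 76  88 102]
207 209 .............############...####################################..... [73 87 99]
210 209 ..............######..#################################.............. [ 81  97 110]
213 210 ..............#########################################.............. [ 82  97 110]
216 210 ..............#########################################.............. [ 74  87 100]
219 211 .............##########################################.............. [ 76  93 106]
222 211 ..............#########
[... 2811 characters left out ...]
...##############......................... [ 31  74 138]
142 224 ...............................####........#......................... [ 35  75 135]
145 224 ...........................###########.....##........................ [ 35  74 135]
148 225 .......##################################............................ [ 36  80 146]
151 225 ..................................................................... [ 94 160 241]
154 225 ..................................................................... [ 89 152 233]
157 225 ..................................#####.............................. [ 94 154 229]
160 226 ................................#######.............................. [206 249 253]
```

Run:
```python
from h import *
from scipy.optimize import minimize
S=cam("side"); s=ctrl.get_state(); t=s["ee_pos"]
Rm=R.from_rotvec(s["orientation"]).as_matrix()
a=cv2.imread("pics/side14.png"); o=cv2.imread("pics/side0.png")
m=((cv2.GaussianBlur(cv2.absdiff(a,o),(3,3),0).max(2)>22)*255).astype(np.uint8); m=cv2.morphologyEx(m,cv2.MORPH_CLOSE,np.ones((5,5)))
V0,V1,U0,U1=237,275,180,255
th=np.linspace(0,6.283,60)
def sil(p):
    dx,dy,dz,lx,ly=p; pts=[]
    for h,r in((0,32.5),(4,32),(70,32)):
        c=t+[0,0,-83+dz+h]+Rm[:,0]*(dx+lx*h)+Rm[:,1]*(dy+ly*h)
        pts+=[proj(S,c+[r*np.cos(q),r*np.sin(q),0]) for q in th]
    im=np.zeros(m.shape,np.uint8); hull=cv2.convexHull((np.array(pts)*16).astype(np.float32))
    cv2.fillConvexPoly(im,np.round(hull).astype(np.int32),255,cv2.LINE_AA,4); return im
M=cv2.GaussianBlur(m,(0,0),1)[V0:V1,U0:U1].astype(float)
cost=lambda p:np.abs(cv2.GaussianBlur(sil(p),(0,0),1)[V0:V1,U0:U1]-M).mean()+2*(p[4]/.05)**2+.05*p[1]**2
for x0 in ([1,0,0,0,0],[-3,0,0,.05,0],[4,0,0,-.05,0]):
    r=minimize(cost,x0,method="Nelder-Mead",options=dict(initial_simplex=np.array([x0]+[np.array(x0)+e for e in np.diag([3,2,3,.04,.03])]),maxiter=600)); print(r.fun,r.x.round(3))
ring=(461.5,-214.8); print("tcp",t,delta([*ring,t[2]]))
```

```text
14.050874049913196 [ 5.590e-01 -1.063e+00  1.782e+00  2.200e-02 -1.000e-03]
14.04882544895128 [ 0.428 -0.633  2.216  0.021 -0.   ]
14.019666610755753 [ 0.788 -1.153  1.548  0.013 -0.003]
tcp [ 463.06006539 -213.64646774  257.74436991] [-1.82445930e-03  6.60143102e-04 -1.90543546e-07]
```

```bash
python3 -m pendant '-0.0025 0.001 0 0 0 0; -0.0025 0.001 0.015 0 0 0; -0.0025 0.001 0.035 0 0 0; -0.0025 0.001 0.055 0 0 0; -0.0025 0.001 0.075 0 0 0; -0.0025 0.001 0.095 0 0 0; -0.0025 0.001 0.11 0 0 0; -0.0025 0.001 0.12 0 0 0; -0.0025 0.001 0.13 0 0 0; -0.0025 0.001 0.13 0 0 0; -0.0025 0.001 0.13 0 0 0'
python3 - <<'E'
from h import *
s=ctrl.get_state(); print(s["ee_pos"],s["force"],s["orientation"]); t=s["ee_pos"]; Rm=R.from_rotvec(s["orientation"]).as_matrix()
c=np.array([461.5,-214.8,t[2]])-Rm[:,0]*0.6+Rm[:,1]*0.4; print(delta([*c[:2],102]))
# picture check: outer ring visibility each side of the glass, side view
S=cam("side"); a=vision.snapshot("side"); cv2.imwrite("pics/side15.png",a); w=vision.snapshot("wrist"); cv2.imwrite("pics/w15.png",w)
print("glass bottom pred",proj(S,[461.5,-214.8,t[2]-83]),"ring",proj(S,[461.5,-214.8,25]))
E
```

```text
time: 29.12
ee_pos: [461.2, -215.9, 128.1]
orientation: [3.108, 0.452, 0.001]
force: [-0.5, 0.1, -2.0]
grip_width: 63.1
[ 461.16033187 -215.87187851  128.0509604 ] [-0.5087687   0.12738745 -2.02761514] [3.10847520e+00 4.52037522e-01 1.06272059e-03]
[ 1.50268308e-05 -5.44137820e-04  2.60506980e-02]
glass bottom pred [222.80340922 291.55117866] ring [223.79550963 296.94635028]
```

```bash
python3 -m pendant '0 -0.0005 0.008 0 0 0; 0 -0.0005 0.014 0 0 0; 0 -0.0005 0.018 0 0 0; 0 -0.0005 0.021 0 0 0; 0 -0.0005 0.023 0 0 0; 0 -0.0005 0.024 0 0 0; 0 -0.0005 0.024 0 0 0'
```

```text
time: 30.1
ee_pos: [460.7, -215.3, 103.7]
orientation: [3.109, 0.452, 0.0]
force: [-0.6, -0.6, -2.2]
grip_width: 63.1
```

No contact yet and the foot is already below the rim top, so the glass is inside the rim. I'll lower the last millimetres.

```bash
python3 -m pendant '0 0 0.001 0 0 0; 0 0 0.002 0 0 0; 0 0 0.003 0 0 0; 0 0 0.003 0 0 0; 0 0 0.003 0 0 0'
```

```text
time: 30.72
ee_pos: [460.8, -215.2, 100.8]
orientation: [3.109, 0.452, 0.0]
force: [-0.3, -0.7, 0.1]
grip_width: 63.2
```

```bash
python3 -m pendant '0 0 0.001 0 0 0; 0 0 0.001 0 0 0; 0 0 0.001 0 0 0' && python3 -m pendant '0 0 0 0 0 0; 0 0 0 0 0 0; 0 0 0 0 0 0; 0 0 0 0 0 0; 0 0 -0.03 0 0 0; 0 0 -0.07 0 0 0; 0 0 -0.12 0 0 0; -0.05 -0.015 -0.15 0 0 0; -0.05 -0.015 -0.15 0 0 0; -0.05 -0.015 -0.15 0 0 0' 0
python3 - <<'E'
from h import *
s=ctrl.get_state(); P=cam("wrist"); w=vision.snapshot("wrist"); cv2.imwrite("pics/w16.png",w); print(s["ee_pos"])
S=cam("side"); a=vision.snapshot("side"); cv2.imwrite("pics/side16.png",a)
top=proj(P,[461.5,-214.8,158]); print("pred top centre wrist",top)
# amber rim: print hue/val profiles across predicted centre
h=cv2.cvtColor(w,cv2.COLOR_BGR2HSV)
u,v=top.astype(int)
print("row");print([tuple(map(int,w[v,x])) for x in range(u-60,u-30,2)]);print([tuple(map(int,w[v,x])) for x in range(u+30,u+60,2)])
print(delta([570,115,200]))
E
```

```text
time: 31.1
ee_pos: [460.9, -215.1, 100.6]
orientation: [3.109, 0.453, 0.001]
force: [-2.2, 2.1, 7.8]
grip_width: 63.5
time: 32.35
ee_pos: [408.9, -215.0, 249.7]
orientation: [3.109, 0.452, 0.001]
force: [0.0, 0.7, 0.0]
grip_width: 93.9
[ 408.92814579 -215.0256811   249.68077146]
pred top centre wrist [303.58986318 154.02126758]
row
[(54, 102, 166), (45, 87, 148), (35, 39, 51), (28, 38, 55), (44, 52, 65), (40, 46, 58), (39, 46, 59), (44, 52, 62), (42, 45, 61), (28, 39, 53), (33, 59, 104), (27, 96, 185), (37, 87, 161), (1, 32, 61), (23, 40, 70)]
[(25, 61, 114), (19, 58, 112), (20, 59, 110), (12, 57, 116), (28, 95, 179), (10, 83, 164), (17, 31, 53), (26, 34, 49), (14, 23, 40), (40, 73, 120), (41, 72, 117), (39, 72, 116), (30, 65, 109), (38, 67, 115), (34, 71, 113)]
[ 0.2484266  -0.2700392   0.04904091]
```

Run:
```python
from h import *
P=cam("wrist"); w=cv2.imread("pics/w16.png").astype(float)
sat=w[:,:,2]-1.6*w[:,:,0]; c=proj(P,[461.5,-214.8,158]); pts=[]
for th in np.linspace(0,2*np.pi,72,endpoint=False):
    for r in [None]:
        rs=np.arange(32,46,.5); xs=c[0]+rs*np.cos(th); ys=c[1]+rs*np.sin(th)
        p=cv2.remap(w[:,:,2].astype(np.float32)-1.0*w[:,:,0].astype(np.float32),xs.astype(np.float32)[None],ys.astype(np.float32)[None],1)[0]
        k=p.argmax(); pts.append((th,rs[k],p[k]))
pts=np.array(pts); print(pts[::4].round(1).tolist())
g=pts[:,2]>95; q=np.c_[c[0]+pts[:,1]*np.cos(pts[:,0]),c[1]+pts[:,1]*np.sin(pts[:,0])][g].astype(np.float32)
A=np.c_[2*q,np.ones(len(q))]
for _ in range(4):
    x=np.linalg.lstsq(A,(q**2).sum(1),rcond=None)[0]; rr=np.sqrt(x[2]+x[0]**2+x[1]**2); e=abs(np.hypot(*(q-x[:2]).T)-rr); k=e<max(1.2,np.percentile(e,85)); q=q[k];A=A[k]
print(len(q),x[:2],rr,e.max(),onz(P,x[:2],158))
```

```text
[[0.0, 38.0, 153.1], [0.3, 37.0, 152.8], [0.7, 37.0, 153.8], [1.0, 37.5, 152.5], [1.4, 38.0, 151.5], [1.7, 38.5, 154.8], [2.1, 38.5, 155.3], [2.4, 39.0, 152.4], [2.8, 39.5, 156.1], [3.1, 39.0, 155.7], [3.5, 39.5, 160.0], [3.8, 40.0, 148.4], [4.2, 40.5, 145.4], [4.5, 40.5, 151.8], [4.9, 40.0, 148.6], [5.2, 40.0, 149.8], [5.6, 39.0, 150.5], [5.9, 38.0, 151.3]]
72 [303.12870131 153.019423  ] 38.699426399876884 1.1906150805235072 [ 462.17062262 -213.75036737  158.        ]
```

The glass rim fits a clean circle centred at (462.2, -213.8), so it is seated and upright. Now the cap.

```bash
python3 -m pendant '0.03 -0.035 0 0 0 0; 0.06 -0.07 0 0 0 0; 0.09 -0.105 0 0 0 0; 0.12 -0.14 0 0 0 0; 0.155 -0.175 0 0 0 0; 0.185 -0.21 0.01 0 0 0; 0.22 -0.245 0.03 0 0 0; 0.248 -0.27 0.05 0 0 0; 0.248 -0.27 0.07 0 0 0; 0.248 -0.27 0.07 0 0 0; 0.248 -0.27 0.07 0 0 0' 100
cat > capfit.py <<'E'
from h import *
s=ctrl.get_state(); P=cam("wrist"); w=vision.snapshot("wrist"); cv2.imwrite("pics/w17_%d.png"%(s["time"]*100),w); print(s["ee_pos"])
h=cv2.cvtColor(w,cv2.COLOR_BGR2HSV); m=cv2.inRange(h,(19,90,60),(35,255,255)); m[262:]=0
m=cv2.morphologyEx(m,cv2.MORPH_CLOSE,np.ones((7,7)))
cs,_=cv2.findContours(m,cv2.RETR_EXTERNAL,cv2.CHAIN_APPROX_NONE)
for c in cs:
    if cv2.contourArea(c)>800:
        e=cv2.fitEllipse(cv2.convexHull(c)); print("plate",np.round(e[0],1),np.round(e[1],1),onz(P,e[0],12)); 
        x,y,a,b=cv2.boundingRect(c); d=(((w[y:y+b,x:x+a].max(2)<95))*255).astype(np.uint8)
        n,l,st,ce=cv2.connectedComponentsWithStats(d)
        for i in range(1,n):
            if st[i,4]>60: print("dark",st[i]+[x,y,0,0,0],ce[i]+[x,y])
for z in (12,24,50): print(z,proj(P,[612,111.5,z]))
E
python3 capfit.py
```

```text
time: 33.83
ee_pos: [569.6, 114.2, 179.6]
orientation: [3.109, 0.451, -0.0]
force: [-1.0, 1.0, 0.3]
grip_width: 57.1
[569.56717639 114.15902641 179.60111432]
plate [297.5 158. ] [73.3 74.3] [613.06911581 114.0140773   12.        ]
12 [299.59881643 159.69935613]
24 [300.07369062 160.68835144]
50 [301.22698162 163.09024952]
```

Brass plate circle fitted at (613,114), diameter as expected for 76 mm. I'll descend and correct once.

Run:
```python
from h import *
print(delta([613,114,80]))
```

```text
[0.04131322 0.01229371 0.10014931]
```

```bash
python3 -m pendant '0.041 0.012 0 0 0 0; 0.041 0.012 0.05 0 0 0; 0.041 0.012 0.1 0 0 0; 0.041 0.012 0.1 0 0 0; 0.041 0.012 0.1 0 0 0;0.041 0.012 0.1 0 0 0'; python3 capfit.py;  python3 - <<'E'
from h import *
print(delta([613,114,27]))
E
```

```text
time: 34.62
ee_pos: [614.0, 114.9, 82.4]
orientation: [-3.109, -0.452, -0.007]
force: [0.2, 1.4, -0.6]
grip_width: 56.9
[613.99518281 114.85147688  82.43953222]
plate [285.6 224. ] [94.4 97.4] [613.75861459 114.17383632  12.        ]
dark [272 219  29  25 257] [287.27237354 226.90661479]
12 [288.29197243 227.1101761 ]
24 [288.39872775 231.54801223]
50 [288.66871559 242.77145223]
[-0.0011853   0.00057663  0.05519254]
```

```bash
python3 -m pendant '-0.001 0 0.03 0 0 0; -0.001 0 0.05 0 0 0; -0.001 0 0.054 0 0 0; -0.001 0 0.054 0 0 0; -0.001 0 0.054 0 0 0' && python3 -m pendant '0 0 0 0 0 0; 0 0 0 0 0 0; 0 0 0 0 0 0; 0 0 0 0 0 0; 0 0 0 0 0 0' 255 25 && python3 -m pendant '0 0 -0.03 0 0 0; 0 0 -0.08 0 0 0; 0 0 -0.13 0 0 0; 0 0 -0.18 0 0 0; 0 0 -0.21 0 0 0; 0 0 -0.21 0 0 0; 0 0 -0.21 0 0 0'
python3 - <<'E'
from h import *
print(delta([462,-213.9,235]),ctrl.get_state()["qpos"].round(2))
E
```

```text
time: 35.3
ee_pos: [611.8, 114.4, 26.5]
orientation: [-3.109, -0.452, -0.002]
force: [0.2, -0.0, -0.7]
grip_width: 57.3
time: 35.92
ee_pos: [611.1, 114.2, 25.7]
orientation: [3.109, 0.452, 0.0]
force: [1.1, -1.0, 0.9]
grip_width: 19.3
time: 36.8
ee_pos: [609.9, 113.9, 234.1]
orientation: [3.109, 0.452, -0.004]
force: [0.8, -0.3, -1.5]
grip_width: 19.7
[-0.23517611  0.27213117 -0.00029101] [-0.16  0.56 -0.11  1.56  0.07  1.02 -1.57]
```

```bash
python3 -m pendant '-0.03 0.035 0 0 0 0; -0.06 0.07 0 0 0 0; -0.09 0.105 0 0 0 0; -0.12 0.14 0 0 0 0; -0.15 0.175 0 0 0 0; -0.18 0.21 0 0 0 0; -0.21 0.245 0 0 0 0; -0.237 0.272 0 0 0 0; -0.237 0.272 0 0 0 0; -0.237 0.272 0 0 0 0; -0.237 0.272 0 0 0 0';  python3 - <<'E'
from h import *
s=ctrl.get_state(); P=cam("wrist"); S=cam("side"); t=s["ee_pos"]; Rm=R.from_rotvec(s["orientation"]).as_matrix(); print(t)
w=vision.snapshot("wrist"); cv2.imwrite("pics/w18.png",w); a=vision.snapshot("side"); cv2.imwrite("pics/side18.png",a); b=vision.snapshot("scene"); cv2.imwrite("pics/scene18.png",b)
for n,im,K in(("wrist",w,P),("side",a,S),("scene",b,cam("scene"))):
    h=cv2.cvtColor(im,cv2.COLOR_BGR2HSV); m=cv2.inRange(h,(19,90,50),(36,255,255)); 
    c=t+Rm[:,0]*2.2-[0,0,25.7-10]; u=proj(K,c); q=np.zeros_like(m); r=int(K["mtx"][0,0]*46/np.linalg.norm(K["world_to_cam"][:3]@np.append(c,1)))
    cv2.circle(q,tuple(int(i) for i in u),r,255,-1); m&=q
    print(n,"pred",u.round(1),"r",r)
    st=max(1,r//16)
    for y in range(int(u[1])-r,int(u[1])+r+1,st): print(y,''.join('#' if m[min(y,419),x] else '.' for x in range(int(u[0])-r,int(u[0])+r+1,st)))
E
```

```text
time: 38.17
ee_pos: [461.7, -212.5, 235.1]
orientation: [-3.107, -0.456, 0.001]
force: [1.0, 0.1, -1.3]
grip_width: 19.2
[ 461.72357777 -212.48880179  235.05757607]
wrist pred [284.5 243.3] r 76
167 .......................................
171 ..............#........................
175 .............#.........................
179 ............#..........................
183 ............#..........................
187 ..........#.#.###########..............
191 ........#....##############...#........
195 ..........#####.#####...#####..........
199 .........######..#####.#######.........
203 ........#######################........
207 .....#.##########......#####..##.......
211 ...#...##..########.###.#########......
215 ..#...####.##########......#######.....
219 ......##################..#.######.....
223 .#...####################....#####.....
227 .....###################.....###..#....
231 .....###################....####..#....
235 ....##..###############....#..#.##.....
239 ....##..##########...#..#...##.##.#....
243 ....########...##......#..........#....
247 ....######.....##....
[... 4229 characters left out ...]
....................
127 .............................
128 ........##.........##..#.....
129 .....##.#........######......
130 .....##.....###############..
131 .........###############..#..
132 ..........#################..
133 .......#...###########.###...
134 .....###....#############....
135 ......##.###..####.####......
136 ..........##########.........
137 .............................
138 .............................
139 .............................
140 .............................
141 .............................
142 .............................
143 .............................
144 .............................
145 .............................
146 .............................
```

The side view puts the plate centre within half a pixel of the prediction, and its axis ratio of 0.73 matches a level plate. Now lower it.

Run:
```python
from h import *
print(delta([460.1,-214.4,182]))
```

```text
[-0.00194785  0.00086609  0.05350677]
```

```bash
python3 -m pendant '-0.002 0.001 0 0 0 0; -0.002 0.001 0.015 0 0 0; -0.002 0.001 0.03 0 0 0; -0.002 0.001 0.037 0 0 0; -0.002 0.001 0.037 0 0 0; -0.002 0.001 0.037 0 0 0' && python3 -m pendant '0 0 0.004 0 0 0; 0 0 0.008 0 0 0; 0 0 0.012 0 0 0; 0 0 0.016 0 0 0; 0 0 0.019 0 0 0; 0 0 0.021 0 0 0; 0 0 0.021 0 0 0; 0 0 0.021 0 0 0'
```

```text
time: 39.08
ee_pos: [460.1, -215.7, 199.2]
orientation: [3.108, 0.452, 0.001]
force: [-0.3, -0.1, 0.3]
grip_width: 19.4
time: 40.08
ee_pos: [459.8, -215.6, 177.8]
orientation: [3.109, 0.452, 0.0]
force: [-1.0, -1.4, -0.9]
grip_width: 19.2
```

```bash
python3 -m pendant '0 0 0.001 0 0 0; 0 0 0.002 0 0 0; 0 0 0.003 0 0 0; 0 0 0.003 0 0 0'
```

```text
time: 40.58
ee_pos: [460.0, -215.6, 175.6]
orientation: [3.108, 0.452, 0.001]
force: [-1.7, 0.1, 5.7]
grip_width: 19.6
```

Contact came at 175.6 mm (175.7 expected). Release, rise and check.

```bash
python3 -m pendant '0 0 0 0 0 0; 0 0 0 0 0 0; 0 0 0 0 0 0; 0 0 -0.03 0 0 0; 0 0 -0.07 0 0 0; 0 0 -0.1 0 0 0; -0.055 -0.016 -0.12 0 0 0; -0.055 -0.016 -0.12 0 0 0; -0.055 -0.016 -0.12 0 0 0; -0.055 -0.016 -0.12 0 0 0' 130
python3 - <<'E'
from h import *
s=ctrl.get_state(); P=cam("wrist"); w=vision.snapshot("wrist"); cv2.imwrite("pics/w19.png",w); print(s["ee_pos"])
h=cv2.cvtColor(w,cv2.COLOR_BGR2HSV); m=cv2.inRange(h,(19,90,60),(35,255,255)); q=np.zeros_like(m); u=proj(P,[461.5,-214.8,162]); cv2.circle(q,tuple(int(i) for i in u),62,255,-1); m&=q
m=cv2.morphologyEx(m,cv2.MORPH_OPEN,np.ones((3,3)))
e=cv2.fitEllipse(cv2.convexHull(cv2.findNonZero(m))); print("cap",u,e,onz(P,e[0],162))
S=cam("side"); a=vision.snapshot("side"); o=cv2.imread("pics/side0.png"); cv2.imwrite("pics/side19.png",a)
for n,X in dict(pillar=[449,-398,37],bell=[605,-84,40],mug=[773,3,40]).items():
    x,y=proj(S,X).astype(int); print(n,"max diff",cv2.absdiff(a,o)[max(y-25,0):min(y+25,420),x-20:x+20].mean().round(1))
hs=cv2.cvtColor(a,cv2.COLOR_BGR2HSV); r=cv2.inRange(hs,(0,150,60),(6,255,255))|cv2.inRange(hs,(172,150,60),(180,255,255)); r[:190]=0;r[260:]=0;r[:,:180]=0;r[:,250:]=0
print("stub red px",cv2.countNonZero(r),cv2.findNonZero(r).mean(0),proj(S,[444,-7,35]))
h=cv2.cvtColor(a,cv2.COLOR_BGR2HSV); m=cv2.inRange(h,(19,90,50),(36,255,255)); u=proj(S,[462,-214,160]); print("side cap pred",u)
q=np.zeros_like(m); cv2.circle(q,tuple(int(i) for i in u),26,255,-1); m&=q; e=cv2.fitEllipse(cv2.convexHull(cv2.findNonZero(m))); print(e)
E
```

```text
time: 41.82
ee_pos: [403.2, -215.6, 294.2]
orientation: [-3.108, -0.453, 0.0]
force: [-0.6, -0.2, 0.9]
grip_width: 46.4
[ 403.17469384 -215.56154351  294.17162959]
cap [302.8832337  144.67991552] ((294.7054138183594, 147.8588104248047), (85.1986312866211, 105.6473617553711), 68.39757537841797) [ 456.71481454 -208.58202827  162.        ]
pillar max diff 8.0
bell max diff 4.5
mug max diff 3.8
stub red px 165 [[212.50909091 218.90909091]] [212.94012291 219.15730032]
side cap pred [216.67702137 256.40355753]
((214.6644744873047, 258.4704284667969), (34.50217819213867, 45.21255874633789), 65.01432800292969)
```

The red stub is in the dish and the bystanders are unchanged. The cap fit looks contaminated, probably by the loop or ring pixels, so I'll refit on the largest blob.

Run:
```python
from h import *
for n,f,X in(("wrist","w19",[461.5,-214.8,162]),("side","side19",[461.5,-214.8,161])):
    K=cam(n); im=cv2.imread(f"pics/{f}.png"); u=proj(K,X); h=cv2.cvtColor(im,cv2.COLOR_BGR2HSV); m=cv2.inRange(h,(19,90,60),(35,255,255))
    k=K["mtx"][0,0]/(K["world_to_cam"][2]@np.append(X,1)); R_=int(k*44); print(n,"pred",u,"plate diam px",76*k)
    q=np.zeros_like(m); cv2.circle(q,tuple(int(i) for i in u),int(k*50),255,-1); m&=q
    mo=cv2.morphologyEx(m,cv2.MORPH_OPEN,np.ones((5,5)))
    _,l,st,_=cv2.connectedComponentsWithStats(mo); i=1+st[1:,4].argmax(); c=cv2.findNonZero(((l==i)*255).astype(np.uint8)); e=cv2.fitEllipse(cv2.convexHull(c)); print(e,onz(K,e[0],X[2]))
    s=2 if n=="wrist" else 1
    st=3 if n=="wrist" else 2
    for y in range(int(u[1]-k*50),int(u[1]+k*50),st): print(''.join('#' if m[y,x] else '.' for x in range(int(u[0]-k*50),int(u[0]+k*50),s)))
```

```text
wrist pred [302.98264932 144.43695234] plate diam px 84.68036851841285
((294.7812805175781, 136.22406005859375), (57.64326095581055, 82.36756896972656), 40.69949722290039) [ 466.26934373 -205.64980301  162.        ]
........................................................
........................................................
........................................................
........................................................
..................#.....................................
........................##########......................
.....................################...................
.................######.#######...######................
................######...######..#########..............
..............##############################............
............##############....##.######....##...........
............###..######.....#.....#.##########..........
...........####..#####..#########.....#####.###.........
..........#######################.##....########........
.........#########################.....#########........
.........####################
[... 2363 characters left out ...]
######################......
.......###.#################################.###.......
.......#########################################.......
........#######################################........
.........####..#######################.######..........
...........#################################...........
.............#######..#######...#########..............
.......######...####################...................
........#######......#########.#.......................
..............#........................................
.......................................................
.......................................................
.......................................................
```

The wrist view shows a full round plate, about 84 px both ways as predicted for z = 162 mm, centred within about 1 px. Nothing is touching the arm, so I'll hand in.

Run:
```python
from rig import ctrl
s=ctrl.get_state(); print(s["time"],s["force"]); print(ctrl.finish_job())
```

```text
41.925 [-0.1454052  -0.026222    0.29179689]
the job is handed in; nothing more can be done
None
```

I rebuilt the lantern in the order you gave and handed it in at 41.9 s of the 141 s allowed. `finish_job` gives no verdict, so these are my last readings:

| Item | Last check |
|---|---|
| Red stub | In the dish; still standing where I released it |
| Holder | Lip about 2.5 mm off my ring-centre reading, inside the inner ring |
| Ivory candle | Upright, on the socket floor |
| Chimney | Rim within about 1.5 mm of the base centre and level; peak reading on lowering about 8 N at the wrist |
| Cap | Contact at the expected height; plate round in the wrist view, about 2 mm off the chimney's axis |
| Green candle, bell, mug | No visible change in the side view |
| Robot | Clear of everything, wrist force about 0 |

- **Disagreement:** My first two ellipse fits of the cap disagreed, off by up to about 10 mm. Stray brass pixels threw off the first and dropout in the colour mask the second. I relied on a direct reading of the plate's outline instead, which agreed with the side view.
- **Camera offset:** The scene camera read about 10 mm off from the side camera in y, so I used the wrist and side views for positions.
- **Picture limit:** I used all 16 pictures before placing the chimney, so the chimney and cap placements were checked by image code and force readings only.

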